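# Take the sample canister off the safety hook and set it on the balance

## Task

The sample canister hangs by the cross-bar of its frame on the hook of the stand. Take it by its black grip, press the hook's sprung keeper back with the cross-bar until the bar clears the hook's nose, lift it off without forcing the hook, and set it down gently, upright in the middle of the balance pan, and let go. Leave everything else where it is.

Things in the scene. Friction and masses are not known exactly. Their poses are not given: they have to be found in the camera images.
- grip (a point): Centre of the black grip of the canister's carrying frame: flat bar 12 mm thick (own x), 62 mm long (own y), 26 mm tall. Take it from above across its 12 mm thickness. Its centre is 155 mm above the pot's underside and 45 mm above the cross-bar's axis; below it the frame is open (30 mm) for the hook's nose.
- crossbar (a point): Middle of the frame's cross-bar, on its axis: steel, 8 mm diameter, along own y between two upright rods (6 mm thick, at y = -25 and +25 mm). It starts lying on the hook's arm between tip and keeper; axis 110 mm above the pot's underside, 65 mm above its lid.
- hook_stand: Fixed hook stand, base 170 x 110 x 12 mm. Origin on the bench under the seat; own x points from the hook's open tip to the post (22 mm, at x = 87). From the post a level steel arm 12 mm wide and 10 thick runs to -x. Tip, nose and keeper together are clamped up to 10 mm further in or out along x than given here; this is not measured: feel for it. Canister and hook: keep the force below 16 N.
- seat (a point): Nominal axis of the resting cross-bar, 155 mm above the bench, 4 mm above the arm's flat upper face (axes as the stand's). In front of it the arm ends in an upright tip (x = -33 to -25 mm from here) topped by a nose that reaches back over the seat to x = +6 mm (from 7 to 12 mm above here). The bar starts near x = -9.5 mm and cannot rise under the nose.
- throat (a point): Nominal way up for the cross-bar, between nose and keeper, 10 mm behind the seat (+x) and 12 mm above it. The bar's axis clears the nose from here to 1.7 mm further back, where the keeper is at its firm stop. From its start the bar meets that stop after 11 to 32 mm of travel in +x. Sure way: press gently until the stop is felt (about 7.5 N), ease off under 1 mm, lift straight up.
- keeper_pin (a point): Nominal hinge pin (3 mm radius) of the sprung keeper, below the arm. The keeper is a steel plate 20 mm wide, 4 mm thick, upright from the pin, its top 13 mm above the seat; shut, it stands against the nose's end (face 6 mm behind the seat). It swings only towards the post (+x): pushed at the bar's height about 1.7 N at first, 5.5 N just before the firm stop.
- way_out (a point): Where the cross-bar goes after rising: 90 mm in front (-x) of the seat and 24 mm above it. Raised 24 mm (20 to 32), bar and lid pass over the nose and under the keeper's pin, so the canister comes off level towards -x. From here (or further out) the pot is clear of the arm and can go up.
- pan (a point): Centre of the upper face of the balance's round steel pan, 116 mm diameter, 70 mm above the bench; it gives about 1 to 2 mm under the canister. The fixed white balance under it is 210 x 170 mm (long side along own x, from x = -120 to +90 mm of the pan's centre), 54 mm tall.
- plain_canister: Bystander, not to be moved: aluminium canister without a frame, 63 dia x 45 tall mm; origin at its underside.
- check_weight: Bystander, not to be moved: small steel weight with a knob, 32 dia x 54 tall mm; origin at its underside.
- prism: Bystander, not to be moved: grey mortar prism lying, 80 x 40 x 40 mm; origin at its underside.
- scoop: Bystander, not to be moved: spatula with black handle, 150 long mm; origin at its underside.
- beaker: Bystander, not to be moved: glass beaker, 72 dia x 95 tall mm; origin at its underside.
- reagent: Bystander, not to be moved: amber bottle, 60 dia x 130 tall mm; origin at its underside.
- dish: Bystander, not to be moved: white dish, 90 dia x 25 tall mm; origin at its underside.
- balance: The balance's fixed body; origin on the bench under the pan's centre.
- canister: The sample canister: aluminium pot 60 mm diameter (63 at the lid), 45 mm tall, with a flat steel frame standing on it that carries cross-bar and grip; mass 0.27 to 0.53 kg. Origin at the centre of its underside, own z up. It hangs 45 mm above the bench. It must be set down with less than 25 N.
Not all that is in view belongs to the job. Leave any blue or purple look-alike of the canister alone.

How it is judged (in metres and radians):
On the way, in this order (a step that is already met when the one before it is completed fails the run):
1. the cross-bar has pressed the keeper back while still down in the hook (x of crossbar in the frame of hook_stand above -0.003 m and z of crossbar in the frame of hook_stand below 0.162 m), for 0.1 s.
2. the cross-bar is lifted out above the nose (z of crossbar in the frame of hook_stand above 0.17 m), for 0.1 s.
3. the canister stands upright in the middle of the pan (horizontal distance between canister and pan below 0.025 m and z of canister in the frame of pan between -0.005 and 0.005 m and angle between canister's own z axis and vertical below 0.08 rad), for 0.2 s.
At the end, for the whole second after the job is handed in: The canister stands at rest on the balance pan, its foot within 25 mm of the pan's centre and 5 mm of its height, upright within 0.08 rad, released (all of step 3 and linear speed of canister below 0.02 m/s and contact force between canister and the fingers below 0.1 N); the robot touches nothing.
It fails at once if canister and hook pressed together with more than 16 N (contact force between canister and hook_stand above 16 N).
It fails at once if canister set down on the balance with more than 25 N (contact force between canister and balance above 25 N).
It fails at once if a bystander moved by more than 20 mm (distance of any of plain_canister, check_weight, prism, scoop, beaker, reagent, dish from where it was at the start of the episode above 0.02 m).
It also fails if it takes over 69 s, if anything falls off the work surface, if the arm or the gripper's body presses on something with over 40 N, if the wrist force passes 120 N, or if a joint passes its speed limit or range.

## Robot

A 6-joint arm with a two-finger parallel gripper is mounted at the origin on the work surface. World frame = base frame: x ahead of the robot, y to its left, z up, the work surface at z = 0. Lengths are in mm, angles in degrees, forces in N, time in s.
With the tool pointing down it reaches from about 200 to 875 mm from the base axis. Payload 3.4 kg.
Tool frame: the origin (TCP) lies at the centre of the arm's flange, where the gripper is bolted on; the fingertips stand 199 mm ahead of it and the grasp point (between the pads) lies grip_depth ahead of it (grip_depth is the distance from the TCP to the grasp point, in mm); z points along the fingers, x is the direction in which the jaws open and shut, and the axes are right-handed (so a half turn about z gives the same grasp; the last joint's range is limited). The gripper opens to 94 mm and grips with 3 to 60 N. Pads are 16 mm wide; open, the fingers measure 119 mm over their backs; the gripper's body (75 mm by 177 mm) begins 78 mm behind the grasp point.
Start: joints at [68.755, 15.808, 86.224, -0, 77.962, -6.933], TCP at [142.155, 557.168, 404.693] pointing down, gripper open.
Joint ranges: [-165.64, 165.64], [-43.16, 119.46], [12.63, 154.43], [-67.54, 247.53], [6.08, 155.33], [-154.97, 154.97]. Speed limits (degrees/s): [147.25, 147.25, 180, 180, 180, 180].

## Interface

Orientations are given as [roll, pitch, yaw] about the fixed x, y, z axes, in that order (R = Rz(yaw) Ry(pitch) Rx(roll)).
In Python, from cell import * gives the robot as it stands.
- The arm moves only by the tool move_arm, never from a script. Its argument "targets" is a list of rows, each a list of 7 numbers: the opening, from 0 (shut) to 1 (fully open), then the shift along the tool's x, y, z in m, then the turn, a rotation vector about the tool's x, y, z in degrees. In form: [[fingers, dx, dy, dz, wx, wy, wz], ...]. A call has 1 to 12 rows; each row shifts and turns the pose as measured when the row begins, along the tool's axes as they then stand; what a row does not reach is not made up. A row lasts 1/8 s, in which the tool goes at most 62.5 mm and 10.7 degrees, less where a joint would pass 70% of its speed; a pose out of reach is approached as far as the arm can. A call is refused whole if a number of a shift passes 0.0625 or a number of a turn 10.7, either way. A call with a gripper value outside its range is refused whole. The fingers move at their own pace and stop on an object; "newtons" is the grip in N (left out, the last holds). Time passes only in rows, so rows that do not move let the fingers close. It gives the time, the measured TCP pose, the force and the opening at its end, in the units of the state.
- get_state(): the state, without advancing time (a new reading comes with each control period).
- get_image(name): name is "side" or "top" or "wrist"; returns a dict with "frame" (420x560x3 uint8, red, green, blue), "fovy" (degrees; the focal length in pixels is half the picture's height over the tangent of half this angle, whatever the lens; pixels are square), "cx", "cy" (the principal point, pixels), "rvec" (rotation vector, rad) and "tvec" (3), from world to camera coordinates, as OpenCV has them. Camera axes: x right, y down, z forward; pixel columns grow to the right and rows downward; lengths in mm; the calibration is good to about 2 mm. A picture is of the moment at which its call begins. There is no depth.
- sign_off(): hands the job in, once; it reports no verdict.
The state is a dict: "time_s": time; "q": joint angles; "qd": joint speeds; "joint_torque": joint torques, N m; "tool_pos": TCP position; "ee_rot": TCP orientation; "contact_force": force on the tool from outside, world axes, zero at the start; "wrist_torque": the same for the moment, N m; "opening": finger opening in mm.
Only numpy, scipy, OpenCV 4.12 (cv2) and the standard library are available. Lean on these libraries where they do the work, as an engineer would, in place of code of your own. Each camera call takes 0.05 s, during which the arm holds its last target.

## Working session

There is one attempt and no reset: what is moved stays moved. The work goes in short steps, Python scripts to look and compute and a tool call to move; the robot and the scene stay as the last step left them, time stands still between calls to the robot, and variables do not carry over. Pictures are saved under pics/ and viewed, and the job is handed in when it is done.

Besides the shell and the picture viewer there is one more tool, called by a JSON object that holds its "op" and its "data", one argument or row to a line. move_arm: Moves the arm, as the interface text tells. Its arguments: {"type":"object","properties":{"targets":{"type":"array"},"newtons":{"type":"number"}},"required":["targets"]}

```bash
ls; mkdir -p pics
python3 - <<'E'
from cell import *
import cv2
s=get_state()
for k,v in s.items(): print(k,v)
for n in ["side","top","wrist"]:
    im=get_image(n); cv2.imwrite(f"pics/{n}0.png",im["frame"][:,:,::-1]); print(n,{k:v for k,v in im.items() if k!="frame"})
E
```

```text
pics
time_s 0.0
q [ 6.87551972e+01  1.58478220e+01  8.62928065e+01 -6.08340412e-04
  7.79604924e+01 -6.93158710e+00]
qd [ 0.02473745  0.02381548 -0.00461602 -0.07185197 -0.01517575 -0.02475797]
joint_torque [ 5.46001702e-04 -4.04573894e+01 -2.37236041e+01  7.02016940e-02
  3.41343123e-02 -1.36161480e-04]
tool_pos [142.07792045 556.97110187 403.81921456]
ee_rot [-1.79988387e+02  1.00453540e-01  7.56869219e+01]
contact_force [ 0.74036421 -0.34501643  0.32854011]
wrist_torque [0.01660986 0.05198201 0.02005583]
opening 93.95624255862144
side {'fovy': 43.17498128149345, 'cx': 279.05687925395586, 'cy': 210.83193861733798, 'rvec': array([ 0.37029315, -2.78061197,  1.21120444]), 'tvec': array([ 590.74324079,  222.23437682, 1246.84822856])}
top {'fovy': 46.62008043326887, 'cx': 285.7979967168398, 'cy': 203.71199288618828, 'rvec': array([ 2.17765268, -2.21403792,  0.08099303]), 'tvec': array([  -8.4684335 ,  589.62982391, 1289.77333478])}
wrist {'fovy': 59.5190774110643, 'cx': 283.0616684388526, 'cy': 209.37633608805464, 'rvec': array([-2.331561  , -1.81207424, -0.20642877]), 'tvec': array([-572.86325296,  -23.07816319,  388.61575947])}
```

View pics/side0.png

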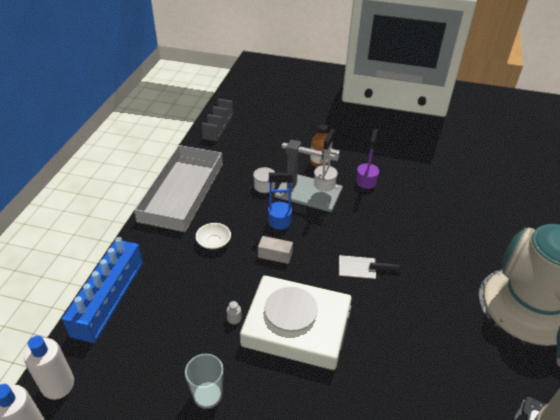

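View pics/top0.png

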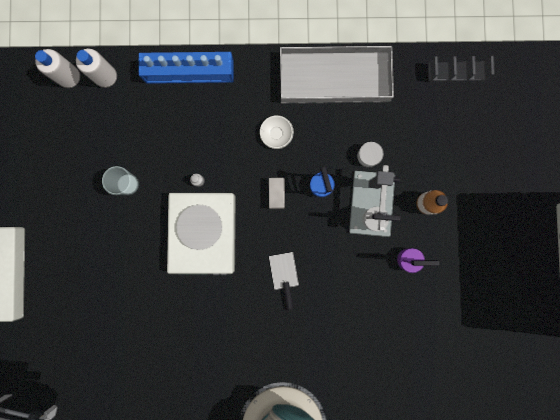

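View pics/wrist0.png

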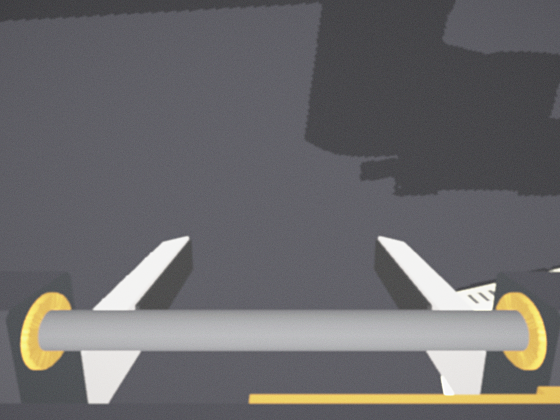

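Candidates: metal canister on the stand (top ≈ (375,220), side ≈ (326,178)), the blue one (top (322,183)) and the purple one (top (411,260)). The metal pot on the hook stand is the one that fits. I'll confirm it in an enlarged crop and work out the geometry.

```bash
cat > h.py <<'E'
from cell import *
import numpy as np, cv2
class Cam:
    def __init__(s,n,im=None):
        im=im or get_image(n); s.im=im; s.f=im["frame"]; h=s.f.shape[0]
        f=h/2/np.tan(np.radians(im["fovy"]/2)); s.K=np.array([[f,0,im["cx"]],[0,f,im["cy"]],[0,0,1]])
        s.R=cv2.Rodrigues(np.array(im["rvec"]))[0]; s.t=np.array(im["tvec"]); s.c=-s.R.T@s.t
    def ray(s,p):
        d=s.R.T@np.linalg.inv(s.K)@np.array([p[0],p[1],1.]); return d/np.linalg.norm(d)
    def plane(s,p,z):
        d=s.ray(p); return s.c+d*(z-s.c[2])/d[2]
    def proj(s,P):
        q=s.K@(s.R@np.array(P,float)+s.t); return q[:2]/q[2]
def tri(c1,p1,c2,p2):
    d1,d2=c1.ray(p1),c2.ray(p2); A=np.stack([d1,-d2],1)
    x=np.linalg.lstsq(A,c2.c-c1.c,rcond=None)[0]; a,b=c1.c+x[0]*d1,c2.c+x[1]*d2
    return (a+b)/2,np.linalg.norm(a-b)
def crop(f,x0,y0,x1,y1,k,name):
    cv2.imwrite(name,cv2.resize(np.ascontiguousarray(f[y0:y1,x0:x1,::-1]),None,fx=k,fy=k,interpolation=cv2.INTER_CUBIC))
E
python3 - <<'E'
from h import *
T=Cam("top");S=Cam("side")
np.set_printoptions(precision=1,suppress=True)
print("top c",T.c,"side c",S.c, "origin",T.proj([0,0,0]),S.proj([0,0,0]),"tcp",T.proj([142,557,404]))
crop(T.f,330,140,450,230+40,6 and 5,"pics/t1.png"); crop(S.f,230,120,390,240,5,"pics/s1.png")
for p in [(375,220),(322,183),(411,260),(199,228),(432,204)]: print(p,T.plane(p,0),T.plane(p,200))
E
```

```text
top c [ 509.    -1.8 1323.7] side c [ 395.4  889.1 1003. ] origin [282.6 426.5] [530.5 305.4] tcp [-23.1 440.7]
(375, 220) [ 542.2 -260.5    0. ] [ 537.2 -221.4  200. ]
(322, 183) [ 645.6 -118.3    0. ] [ 624.9 -100.7  200. ]
(411, 260) [ 432.2 -355.2    0. ] [ 443.8 -301.8  200. ]
(199, 228) [528.5 217.6   0. ] [525.5 184.5 200. ]
(432, 204) [ 583.3 -417.7    0. ] [ 572.  -354.8  200. ]
```

View pics/t1.png

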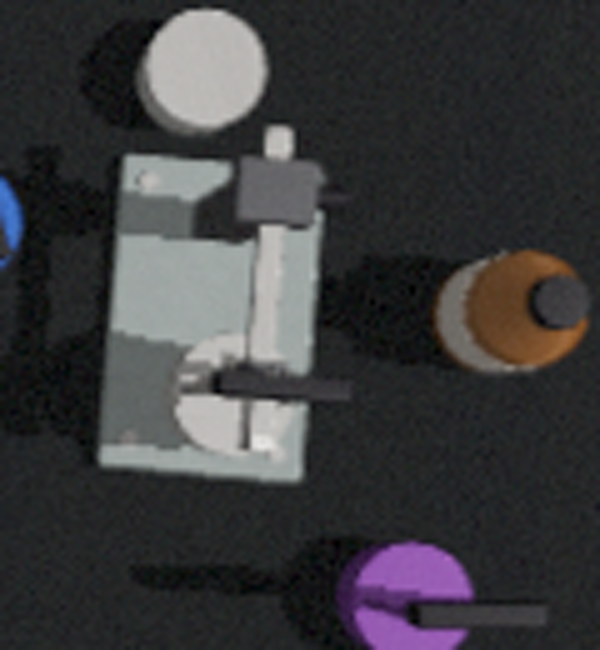

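View pics/s1.png

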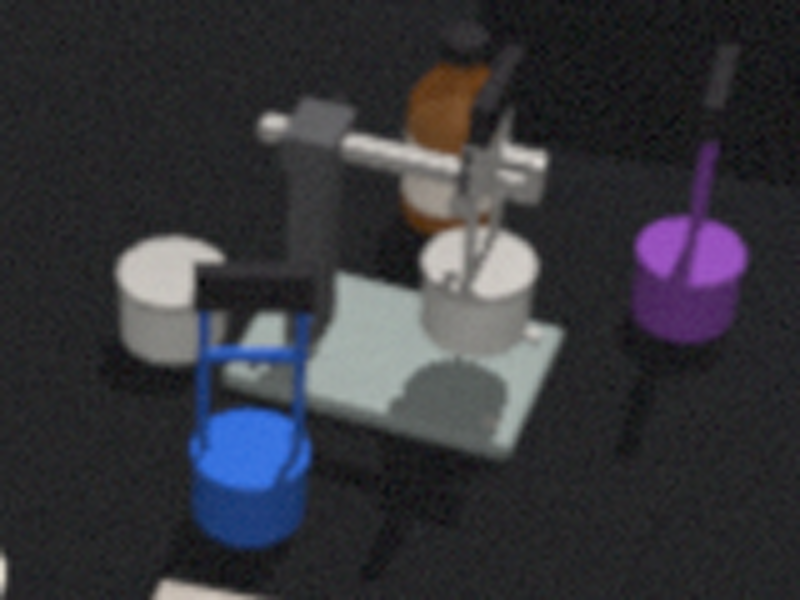

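Run:
```python
import cell; print([ (n,getattr(cell,n)) for n in dir(cell) if not n.startswith('_')])
from h import *
np.set_printoptions(precision=1,suppress=True)
T=Cam("top");S=Cam("side")
def tc(p): return (330+p[0]/5-.4,140+p[1]/5-.4)
def sc(p): return (230+p[0]/5-.4,120+p[1]/5-.4)
# base upper face corners
a=T.plane(tc((125,155)),12);b=T.plane(tc((100,465)),12);c=T.plane(tc((302,480)),12)
print("base",a,b,c,np.linalg.norm(a-b),np.linalg.norm(b-c),"yaw",np.degrees(np.arctan2(*(a-b)[1::-1])),"yaw2",np.degrees(np.arctan2(*(b-c)[1::-1]))-90)
sb=[S.plane(sc(p),12) for p in [(225,375),(500,450),(565,330)]]; print("side base",*sb)
# side view of grip: ends
lo,hi=sc((487,120)),sc((508,62))
# top grip ends mid
g1,g2=tc((218,382)),tc((350,389))
for z in (200,213): print(z,T.plane(g1,z),T.plane(g2,z))
print("tri",tri(T,tc((284,385)),S,sc((497,80))))
# pan ellipse
for C,n in((T,"top"),(S,"side")): 
    crop(C.f,*((155,180,245,285) if n=="top" else (225,265,365,375)),5,f"pics/pan_{n}.png")
```

```text
[('MotionError', <class 'cell.MotionError'>), ('get_image', <function make.<locals>.drawn_camera at 0x7ff4b447c0e0>), ('get_state', <function make.<locals>.<lambda> at 0x7ff4b447c5e0>), ('grip_depth', 180.4), ('sign_off', <function connect.<locals>.done at 0x7ff4b43f7740>)]
base [ 676.7 -206.5   12. ] [ 509.1 -188.7   12. ] [ 499.2 -297.4   12. ] 168.54554755038356 109.18010750305304 yaw -6.056071258734543 yaw2 -5.203473653026592
side base [ 677.5 -202.9   12. ] [ 515.8 -184.    12. ] [ 498.6 -294.8   12. ]
200 [ 546.5 -217.5  200. ] [ 542.2 -278.5  200. ]
213 [ 546. -215.  213.] [ 541.8 -275.3  213. ]
tri (array([ 545. , -245.6,  210.7]), np.float64(1.5231845454545976))
```

View pics/pan_top.png

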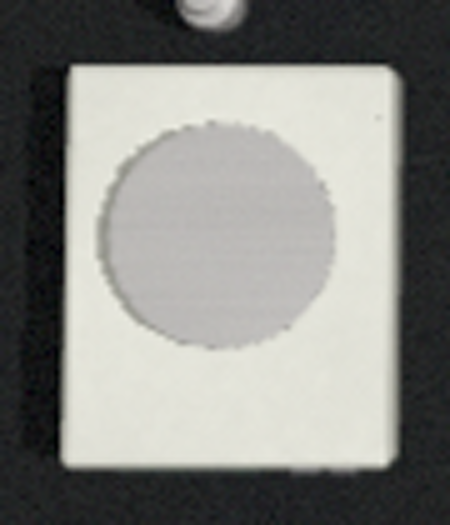

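View pics/pan_side.png

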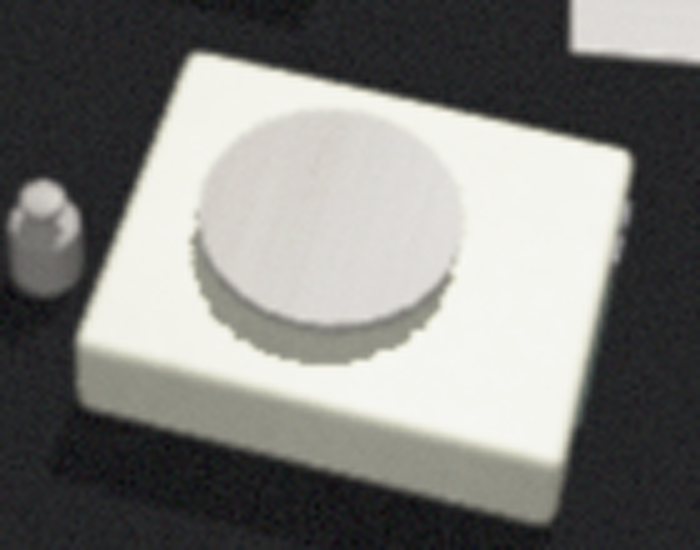

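Run:
```python
from h import *
np.set_printoptions(precision=1,suppress=True)
T=Cam("top");S=Cam("side")
print(T.plane((198.6,226.6),70),S.plane((291,308),70),tri(T,(198.6,226.6),S,(291,308)))
def pt(p): return T.plane((155+p[0]/5-.4,180+p[1]/5-.4),54)
q=[pt(p) for p in [(70,65),(400,65),(395,468),(62,465)]]; print(*q)
```

```text
[531. 207.  70.] [530.7 208.6  70. ] (array([531. , 207.3,  68.3]), np.float64(0.07767075938031456))
[621.2 287.2  54. ] [618.4 115.4  54. ] [409.5 120.1  54. ] [414.1 291.8  54. ]
```

{"op": "move_arm", "data": {
  "targets": [
    [1,0,0,-0.012,0,0,10.15],
    [1,0,0,-0.012,0,0,10.15],
    [1,0,0,-0.012,0,0,10.15],
    [1,0,0,-0.012,0,0,10.15],
    [1,0,0,-0.012,0,0,10.15],
    [1,0,0,-0.012,0,0,10.15],
    [1,0,0,-0.012,0,0,10.15],
    [1,0,0,-0.012,0,0,10.15]
  ]
}}

```text
time_s: 1.45
tool_pos: [142.0, 556.8, 502.4]
ee_rot: [179.8, 0.0, -8.2]
contact_force: [0.2, -0.2, 1.0]
opening: 93.6
```

{"op": "move_arm", "data": {
  "targets": [
    [1,0.033,0.049,0,0,0,0],
    [1,0.033,0.049,0,0,0,0],
    [1,0.033,0.049,0,0,0,0],
    [1,0.033,0.049,0,0,0,0],
    [1,0.033,0.049,0,0,0,0],
    [1,0.033,0.049,0,0,0,0],
    [1,0.033,0.049,0,0,0,0],
    [1,0.033,0.049,0,0,0,0],
    [1,0.033,0.049,0,0,0,0],
    [1,0.033,0.049,0,0,0,0],
    [1,0.033,0.049,0,0,0,0],
    [1,0.033,0.049,0,0,0,0]
  ]
}}

```text
time_s: 2.95
tool_pos: [456.7, -97.1, 506.2]
ee_rot: [-179.7, -0.7, -7.8]
contact_force: [0.9, 0.4, 0.3]
opening: 93.7
```

{"op": "move_arm", "data": {
  "targets": [
    [0.5,0.034,0.044,0.005,0,0,-0.8],
    [0.5,0.034,0.044,0.005,0,0,-0.8],
    [0.5,0.034,0.044,0.005,0,0,-0.8],
    [0.5,0,0,0,0,0,0]
  ]
}}

```text
time_s: 3.45
tool_pos: [544.9, -250.2, 490.4]
ee_rot: [-179.8, -0.8, -5.7]
contact_force: [-0.6, -0.4, -0.9]
opening: 57.7
```

Run:
```python
from h import *
for n in ("wrist","side","top"):
    C=Cam(n); cv2.imwrite(f"pics/{n}2.png",C.f[:,:,::-1])
    if n=="wrist": np.savez("w2.npz",K=C.K,R=C.R,t=C.t); print(C.c, C.proj([544,-246,213]))
s=get_state(); print(s["tool_pos"],s["ee_rot"],s["q"])
```

```text
[ 551.16373435 -186.16280669  469.57011079] [276.66399157 211.2936885 ]
[ 543.08063161 -246.23978366  492.60087057] [-179.73248113   -0.86816436   -5.51004228] [-31.27323445  15.5296298   74.38862492   0.6183016   89.4161741
 -25.76792812]
```

View pics/wrist2.png

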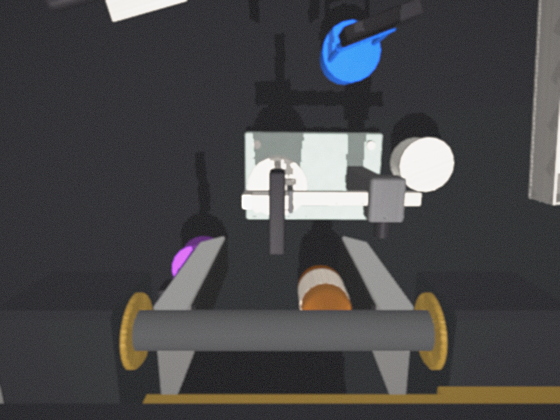

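Run:
```python
from h import *
np.set_printoptions(precision=1,suppress=True)
C=Cam("wrist"); crop(C.f,230,110,420,270,4,"pics/w3.png")
g=cv2.cvtColor(C.f,cv2.COLOR_RGB2GRAY)
for r in (175,185,190,200,210,214): print(r,g[r,262:294])
```

```text
175 [245 245 245 245 245 245 246 246 247 244 203 116  53  35  40  36  35  36
  35  40  38  30  30  48  85 130 163 165 171 167 166 191]
185 [245 245 245 245 245 246 246 247 249 233 141  75  73  82  83  85  81  83
  81  82  83  80  79  73  70  89 125 154 166 165 167 163]
190 [245 246 245 245 245 245 246 247 249 232 144  80  74  81  79  84  84  79
  83  80  86  82  84  76  75  88  87  84  78  76  78 100]
200 [247 247 247 247 247 247 247 248 248 223 136  78  81  84  85  83  87  83
  89  83  84  80  83  77  89 147 218 235 208 160 139 144]
210 [246 246 246 246 246 246 246 247 250 240 149  84  81  85  84  86  91  88
  88  87  88  85  82  74 117 202 243 242 199 151 141 138]
214 [241 243 245 246 246 246 247 248 248 216 129  84  80  87  84  87  85  88
  90  89  86  84  84  75 111 178 220 213 169 141 136 144]
```

View pics/w3.png

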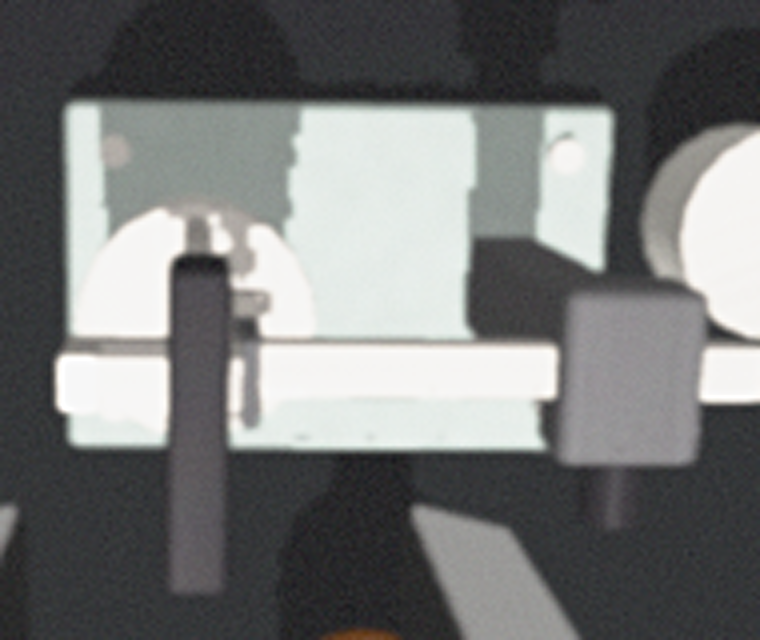

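Run:
```python
from h import *
np.set_printoptions(precision=1,suppress=True)
C=Cam("wrist")
a,b=C.plane((279.2,176.5),213),C.plane((278.6,258),213)
print(a,b,(a+b)/2,np.linalg.norm(a-b),"own y yaw",np.degrees(np.arctan2(*(a-b)[1::-1]))-90)
f=lambda p:(230+p[0]/4-.4,110+p[1]/4-.4)
print("tip front",C.plane(f((56,380)),167),"keeper",C.plane(f((248,380)),168),"arm",C.plane(f((400,370)),151))
s=get_state();print(s["tool_pos"],s["ee_rot"],s["contact_force"])
```

```text
[ 546.7 -217.1  213. ] [ 540.3 -277.9  213. ] [ 543.5 -247.5  213. ] 61.190610265238774 own y yaw -6.014267851561684
tip front [ 513.9 -244.3  167. ] keeper [ 554.5 -248.1  168. ] arm [ 588.9 -252.8  151. ]
[ 542.8 -245.4  493.4] [-179.8   -0.9   -5.4] [ 0.4 -0.2 -0.5]
```

```bash
cat >> h.py <<'E'
from scipy.spatial.transform import Rotation as Ro
def need(P,yaw,s=None):
    """shift (mm, tool axes) and turn (deg, tool axes) to bring the TCP to P, tool down, yaw"""
    s=s or get_state(); R=Ro.from_euler("xyz",s["ee_rot"],degrees=True); D=Ro.from_euler("xyz",[180,0,yaw],degrees=True)
    print("tcp",np.round(s["tool_pos"],1),"rot",np.round(s["ee_rot"],2),"F",np.round(s["contact_force"],2),"t",s["time_s"],"open",round(s["opening"],1))
    print("shift",np.round(R.inv().apply(np.array(P)-s["tool_pos"]),1),"turn",np.round((R.inv()*D).as_rotvec(degrees=True),2))
E
python3 -c "
from h import *
need([543.5,-247.5,383],-6)"
```

```text
tcp [ 542.8 -245.4  493.4] rot [-179.78   -0.94   -5.45] F [ 0.44 -0.22 -0.51] t 3.7 open 46.8
shift [ -0.9   2.4 110.4] turn [-0.23 -0.94  0.55]
```

{"op": "move_arm", "data": {
  "targets": [
    [0.5,0,0.002,0.01,-0.2,-0.9,0.5],
    [0.5,0,0,0.02,0,0,0],
    [0.5,0,0,0.02,0,0,0],
    [0.5,0,0,0.01,0,0,0],
    [0.5,0,0,0,0,0,0]
  ]
}}

```text
time_s: 4.32
tool_pos: [540.8, -242.8, 433.3]
ee_rot: [179.9, -0.1, -5.7]
contact_force: [-0.4, -0.5, -0.3]
opening: 47.0
```

```bash
python3 -c "
from h import *
need([543.5,-247.5,383],-6)
C=Cam('wrist'); cv2.imwrite('pics/w4.png',C.f[:,:,::-1])"
```

```text
tcp [ 540.8 -242.8  433.3] rot [ 1.7992e+02 -7.0000e-02 -5.7400e+00] F [-0.41 -0.49 -0.28] t 4.325 open 47.0
shift [ 3.1  4.3 50.3] turn [ 0.08 -0.07  0.26]
```

View pics/w4.png

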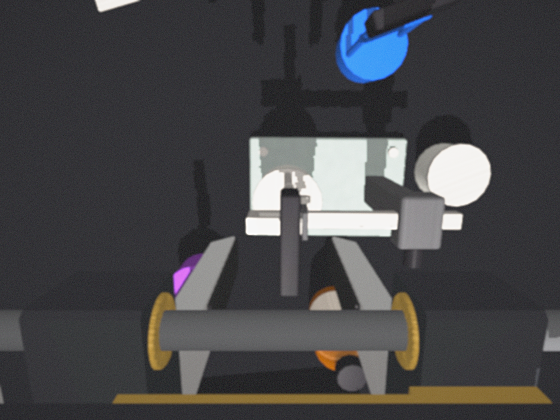

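The grip shows at (290, 190–295), about 3 mm off the jaws' middle, which matches the computed shift. I'll go down over it.

{"op": "move_arm", "data": {
  "targets": [
    [0.5,0.003,0.004,0.005,0,0,0.2],
    [0.5,0,0,0.015,0,0,0],
    [0.5,0,0,0.015,0,0,0],
    [0.5,0,0,0.012,0,0,0],
    [0.5,0,0,0,0,0,0]
  ]
}}

```text
time_s: 5.0
tool_pos: [544.0, -247.8, 384.2]
ee_rot: [179.9, -0.2, -6.0]
contact_force: [-0.4, -0.1, -0.4]
opening: 46.8
```

```bash
python3 -c "
from h import *
need([543.5,-247.5,383],-6)
C=Cam('wrist'); cv2.imwrite('pics/w5.png',C.f[:,:,::-1])
C=Cam('side'); crop(C.f,230,60,390,180,5,'pics/s5.png')"
```

```text
tcp [ 544.  -247.8  384.2] rot [179.86  -0.18  -5.97] F [-0.41 -0.06 -0.44] t 5.0 open 46.8
shift [-0.5 -0.3  1.2] turn [ 0.14 -0.18  0.03]
```

View pics/w5.png

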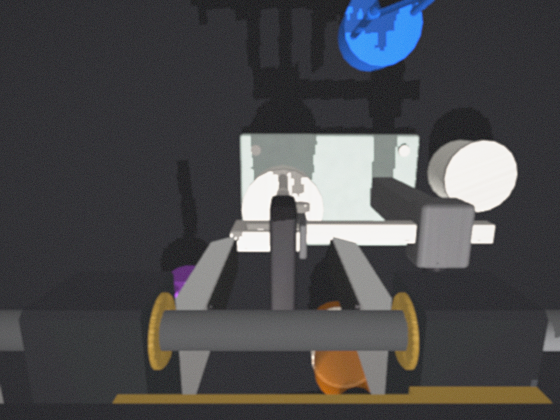

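View pics/s5.png

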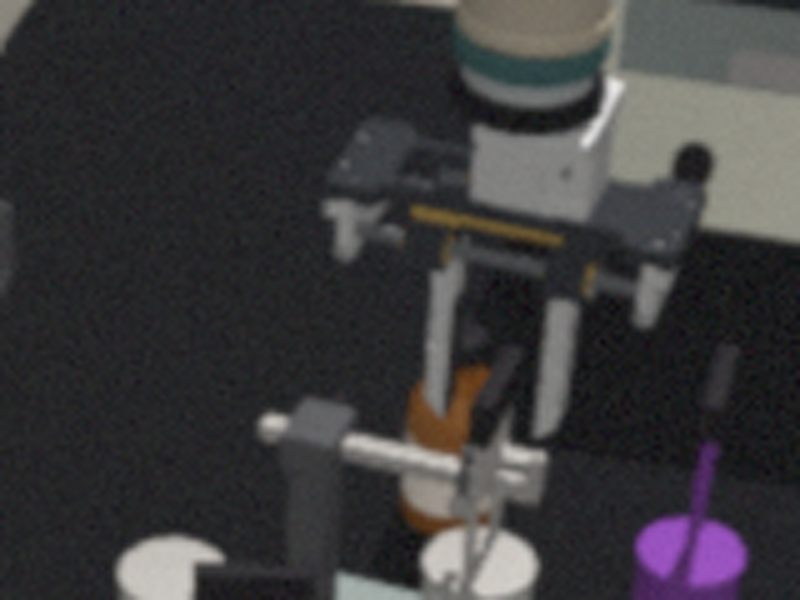

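{"op": "move_arm", "data": {
  "targets": [
    [0.0,-0.0005,0,0.001,0,0,0],
    [0.0,0,0,0,0,0,0],
    [0.0,0,0,0,0,0,0],
    [0.0,0,0,0,0,0,0],
    [0.0,0,0,0,0,0,0],
    [0.0,0,0,0,0,0,0],
    [0.0,0,0,0,0,0,0]
  ],
  "newtons": 35
}}

```text
time_s: 5.98
tool_pos: [543.8, -248.0, 386.1]
ee_rot: [179.7, -0.4, -6.0]
contact_force: [-0.3, -0.0, -0.9]
opening: 11.8
```

```bash
python3 -c "
from h import *
need([543.5,-247.5,383],-6)
print(get_state()['wrist_torque'])"
```

```text
tcp [ 543.8 -248.   386.1] rot [179.72  -0.4   -5.96] F [-0.34 -0.   -0.94] t 5.975 open 11.8
shift [-0.4 -0.5  3.1] turn [ 0.28 -0.4   0.04]
[-0.02662687  0.0997409   0.01496383]
```

{"op": "move_arm", "data": {
  "targets": [
    [0.0,0.002,0,0.0003,0,0,0],
    [0.0,0.002,0,0.0003,0,0,0],
    [0.0,0.002,0,0.0003,0,0,0]
  ]
}}

```text
time_s: 6.35
tool_pos: [547.7, -248.4, 385.9]
ee_rot: [179.7, 0.0, -5.9]
contact_force: [-4.0, 1.1, 4.1]
opening: 11.4
```

```bash
python3 -c "
from h import *
need([543.5,-247.5,386],-6)
print(get_state()['wrist_torque'])"
```

```text
tcp [ 547.7 -248.4  385.9] rot [ 1.7971e+02  3.0000e-02 -5.9500e+00] F [-4.02  1.13  4.07] t 6.35 open 11.4
shift [-4.3 -0.5 -0.1] turn [0.29 0.03 0.05]
[ 0.06309748  1.0670777  -0.02064861]
```

{"op": "move_arm", "data": {
  "targets": [
    [0.0,0.001,0,-0.0008,0,0,0],
    [0.0,0.0015,0,0,0,0,0]
  ]
}}

```text
time_s: 6.6
tool_pos: [550.1, -248.6, 386.0]
ee_rot: [179.7, 0.2, -5.9]
contact_force: [-6.4, 1.1, 5.2]
opening: 11.7
```

```bash
python3 -c "
from h import *
need([543.5,-247.5,386],-6)
print(get_state()['wrist_torque'])
C=Cam('wrist'); crop(C.f,220,130,420,280,4,'pics/w6.png')"
```

```text
tcp [ 550.1 -248.6  386. ] rot [ 1.7974e+02  1.5000e-01 -5.9400e+00] F [-6.4   1.14  5.23] t 6.6 open 11.7
shift [-6.6 -0.5 -0. ] turn [0.26 0.15 0.06]
[ 0.02652904  1.46995636 -0.00208381]
```

View pics/w6.png

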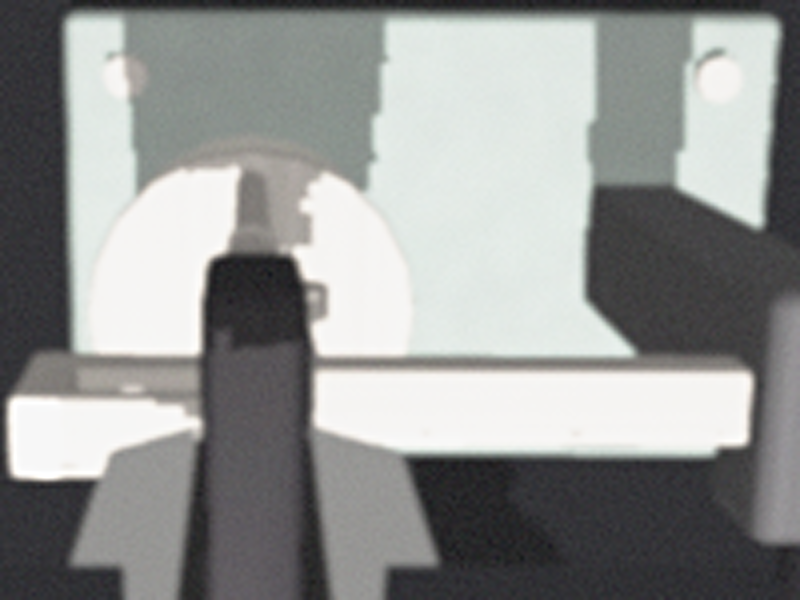

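The contact force includes about 5 N of downward load on the arm, which adds friction. I'll unload it before pressing further.

{"op": "move_arm", "data": {
  "targets": [
    [0.0,0,0,-0.0015,0,0,0]
  ]
}}

```text
time_s: 6.78
tool_pos: [550.3, -248.6, 386.5]
ee_rot: [179.8, 0.2, -5.9]
contact_force: [-0.1, -0.2, -4.5]
opening: 11.9
```

```bash
python3 -c "
from h import *
need([543.5,-247.5,386],-6)
print(get_state()['wrist_torque'])"
```

```text
tcp [ 550.3 -248.6  386.5] rot [179.77   0.19  -5.95] F [-0.14 -0.24 -4.5 ] t 6.775 open 11.9
shift [-6.8 -0.4  0.6] turn [0.23 0.19 0.06]
[-0.15451793  0.43763224  0.00297408]
```

{"op": "move_arm", "data": {
  "targets": [
    [0.0,0.002,0,0,0,0,0],
    [0.0,0.002,0,0,0,0,0]
  ]
}}

```text
time_s: 7.02
tool_pos: [553.8, -249.0, 386.0]
ee_rot: [179.8, 0.4, -5.9]
contact_force: [-5.4, 0.5, 3.0]
opening: 12.0
```

```bash
python3 -c "
from h import *
need([543.5,-247.5,386],-6)
print(get_state()['wrist_torque'])"
```

```text
tcp [ 553.8 -249.   386. ] rot [179.81   0.39  -5.94] F [-5.37  0.49  3.04] t 7.025 open 12.0
shift [-10.4  -0.4   0.1] turn [0.19 0.39 0.06]
[0.05302022 1.36010763 0.02964699]
```

{"op": "move_arm", "data": {
  "targets": [
    [0.0,0,0,-0.0012,0,0.2,0]
  ]
}}

```text
time_s: 7.15
tool_pos: [553.7, -249.0, 386.5]
ee_rot: [179.8, 0.3, -5.9]
contact_force: [-4.3, 0.4, -4.6]
opening: 11.5
```

```bash
cat >> h.py <<'E'
P0=np.array([543.8,-248.0,386.1]); R0=Ro.from_euler("xyz",[179.72,-.4,-5.96],degrees=True)
def bar(s=None):
    s=s or get_state(); R=Ro.from_euler("xyz",s["ee_rot"],degrees=True)
    d0=P0+R0.apply([0,0,225]); d=np.array(s["tool_pos"])+R.apply([0,0,225])
    v=Ro.from_euler("z",5.8,degrees=True).apply(d-d0); print("bar travel (stand axes)",np.round(v,1),"tq",np.round(s["wrist_torque"],2))
E
python3 -c "
from h import *
need([543.5,-247.5,386],-6)
bar()"
```

```text
tcp [ 553.7 -249.   386.5] rot [179.83   0.28  -5.94] F [-4.3   0.35 -4.58] t 7.15 open 11.5
shift [-10.3  -0.4   0.5] turn [0.17 0.28 0.06]
bar travel (stand axes) [7.3 0.5 0.4] tq [-0.1   0.78  0.02]
```

{"op": "move_arm", "data": {
  "targets": [
    [0.0,0.0015,0,-0.0003,0,0.15,0],
    [0.0,0.0015,0,-0.0003,0,0.15,0]
  ]
}}

```text
time_s: 7.4
tool_pos: [556.3, -249.3, 386.2]
ee_rot: [179.9, 0.1, -5.9]
contact_force: [-5.6, -0.2, -2.9]
opening: 11.8
```

```bash
python3 -c "
from h import *
need([543.5,-247.5,386],-6)
bar()"
```

```text
tcp [ 556.3 -249.3  386.2] rot [ 1.7985e+02  1.2000e-01 -5.9400e+00] F [-5.58 -0.21 -2.88] t 7.4 open 11.8
shift [-12.9  -0.4   0.3] turn [0.15 0.12 0.06]
bar travel (stand axes) [10.6  0.5  0.1] tq [-0.13  1.22  0.  ]
```

{"op": "move_arm", "data": {
  "targets": [
    [0.0,0.0012,0,-0.0005,0,0.1,0],
    [0.0,0.0012,0,-0.0005,0,0.1,0]
  ]
}}

```text
time_s: 7.65
tool_pos: [557.6, -249.5, 386.2]
ee_rot: [179.9, 0.2, -5.9]
contact_force: [-5.6, -1.0, -2.8]
opening: 11.8
```

```bash
python3 -c "
from h import *
need([543.5,-247.5,386],-6)
bar()"
```

```text
tcp [ 557.6 -249.5  386.2] rot [179.88   0.24  -5.93] F [-5.62 -1.04 -2.78] t 7.65 open 11.8
shift [-14.2  -0.5   0.2] turn [0.12 0.24 0.07]
bar travel (stand axes) [11.4  0.5  0.1] tq [-0.2   1.47 -0.02]
```

{"op": "move_arm", "data": {
  "targets": [
    [0.0,0.0012,0,-0.0005,0,0.15,0],
    [0.0,0.0012,0,-0.0005,0,0.15,0]
  ]
}}

```text
time_s: 7.9
tool_pos: [558.3, -249.7, 386.1]
ee_rot: [179.9, 0.4, -5.9]
contact_force: [-6.6, -0.4, -2.6]
opening: 11.9
```

```bash
python3 -c "
from h import *
need([543.5,-247.5,386],-6)
bar()
C=Cam('wrist'); crop(C.f,220,130,420,280,4,'pics/w7.png')
C=Cam('side'); crop(C.f,270,130,350,190,8,'pics/s7.png')"
```

```text
tcp [ 558.3 -249.7  386.1] rot [179.9    0.37  -5.93] F [-6.58 -0.44 -2.58] t 7.9 open 11.9
shift [-15.   -0.6   0.2] turn [0.1  0.37 0.07]
bar travel (stand axes) [11.6  0.5  0. ] tq [-0.1   1.62 -0.06]
```

View pics/w7.png

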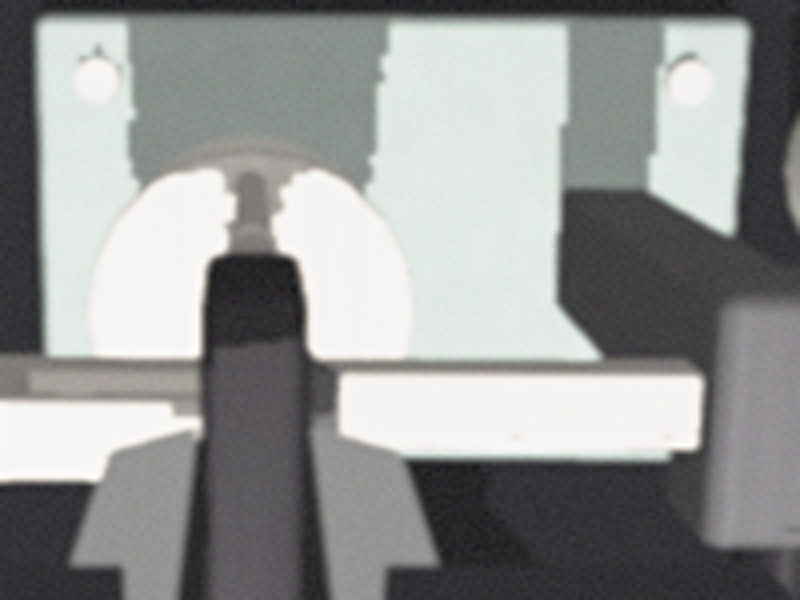

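View pics/s7.png

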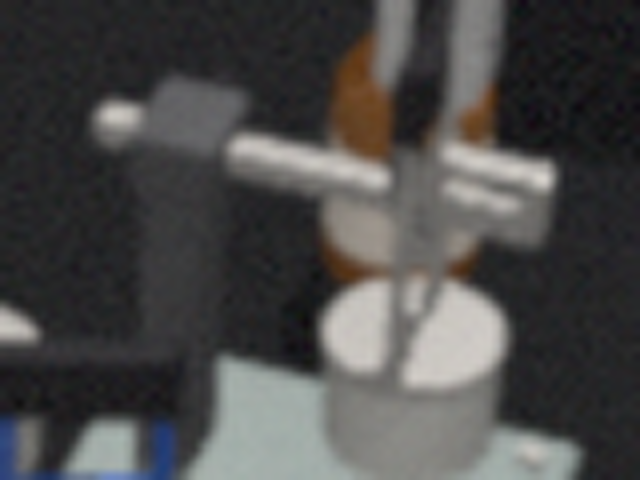

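{"op": "move_arm", "data": {
  "targets": [
    [0.0,0.001,0,-0.0006,0,0.2,0],
    [0.0,0.001,0,-0.0006,0,0.2,0]
  ]
}}

```text
time_s: 8.25
tool_pos: [558.6, -249.8, 386.1]
ee_rot: [179.9, 0.4, -5.9]
contact_force: [-6.8, 0.0, -3.5]
opening: 12.0
```

```bash
python3 -c "
from h import *
need([543.5,-247.5,386],-6)
bar()"
```

```text
tcp [ 558.6 -249.8  386.1] rot [179.93   0.41  -5.92] F [-6.77  0.03 -3.47] t 8.25 open 12.0
shift [-15.2  -0.7   0.3] turn [0.07 0.41 0.08]
bar travel (stand axes) [11.7  0.6  0. ] tq [-0.16  1.52  0.04]
```

{"op": "move_arm", "data": {
  "targets": [
    [0.0,0.0016,0,-0.0005,0,0.2,0]
  ]
}}

```text
time_s: 8.38
tool_pos: [559.1, -249.9, 386.2]
ee_rot: [179.9, 0.5, -5.9]
contact_force: [-7.2, -0.2, -2.1]
opening: 11.6
```

```bash
python3 -c "
from h import *
need([543.5,-247.5,386],-6)
bar()"
```

```text
tcp [ 559.1 -249.9  386.2] rot [179.94   0.45  -5.92] F [-7.18 -0.18 -2.07] t 8.375 open 11.6
shift [-15.8  -0.8   0.3] turn [0.06 0.45 0.08]
bar travel (stand axes) [12.1  0.5  0.1] tq [-0.11  1.72  0.06]
```

{"op": "move_arm", "data": {
  "targets": [
    [0.0,0.0018,0,-0.0005,0,0.25,0],
    [0.0,0.0018,0,-0.0005,0,0.25,0]
  ]
}}

```text
time_s: 8.62
tool_pos: [560.4, -250.1, 386.1]
ee_rot: [180.0, 0.5, -5.9]
contact_force: [-8.0, -0.3, -1.4]
opening: 11.9
```

```bash
python3 -c "
from h import *
need([543.5,-247.5,386],-6)
bar()"
```

```text
tcp [ 560.4 -250.1  386.1] rot [179.97   0.51  -5.91] F [-7.98 -0.27 -1.4 ] t 8.625 open 11.9
shift [-17.   -0.8   0.3] turn [0.03 0.51 0.09]
bar travel (stand axes) [13.1  0.6  0. ] tq [-0.12  1.86 -0.03]
```

{"op": "move_arm", "data": {
  "targets": [
    [0.0,0.001,0,-0.0012,0,0.3,0]
  ]
}}

```text
time_s: 8.75
tool_pos: [560.4, -250.1, 386.5]
ee_rot: [180.0, 0.5, -5.9]
contact_force: [-6.0, -0.6, -3.5]
opening: 11.5
```

```bash
python3 -c "
from h import *
need([543.5,-247.5,386],-6)
bar()"
```

```text
tcp [ 560.4 -250.1  386.5] rot [180.     0.45  -5.91] F [-5.98 -0.63 -3.48] t 8.75 open 11.5
shift [-17.1  -0.8   0.7] turn [0.   0.45 0.09]
bar travel (stand axes) [13.4  0.7  0.4] tq [-0.14  1.54 -0.01]
```

{"op": "move_arm", "data": {
  "targets": [
    [0.0,0.0018,0,-0.0008,0,0.3,0],
    [0.0,0.0018,0,-0.0008,0,0.3,0]
  ]
}}

```text
time_s: 9.0
tool_pos: [561.3, -250.3, 386.5]
ee_rot: [-180.0, 0.5, -5.9]
contact_force: [-7.6, 0.2, -1.3]
opening: 11.6
```

```bash
python3 -c "
from h import *
need([543.5,-247.5,386],-6)
bar()"
```

```text
tcp [ 561.3 -250.3  386.5] rot [-179.95    0.51   -5.9 ] F [-7.58  0.25 -1.33] t 9.0 open 11.6
shift [-18.   -0.9   0.7] turn [-0.04  0.51  0.1 ]
bar travel (stand axes) [14.1  0.8  0.4] tq [-0.12  2.05 -0.01]
```

Tip (from the picture, x≈514) puts the nose clearance at about 13.2 mm of bar travel and the stop at about 14.9 mm. I'm at 14.1, so one more press should confirm the stop.

{"op": "move_arm", "data": {
  "targets": [
    [0.0,0.0022,0,-0.0008,0,0.3,0]
  ]
}}

```text
time_s: 9.12
tool_pos: [561.8, -250.4, 386.5]
ee_rot: [-179.9, 0.6, -5.9]
contact_force: [-8.9, -0.9, -1.6]
opening: 11.9
```

```bash
python3 -c "
from h import *
need([543.5,-247.5,386],-6)
bar()"
```

```text
tcp [ 561.8 -250.4  386.5] rot [-179.93    0.62   -5.9 ] F [-8.93 -0.88 -1.55] t 9.125 open 11.9
shift [-18.4  -1.    0.7] turn [-0.06  0.62  0.1 ]
bar travel (stand axes) [14.1  0.8  0.4] tq [-0.1   2.11  0.03]
```

Travel stopped at 14.1 while the force rose to 8.9 N, so the stop is felt. I'll ease off and begin the lift in small steps.

{"op": "move_arm", "data": {
  "targets": [
    [0.0,-0.0003,0,-0.0005,0,0,0]
  ]
}}

```text
time_s: 9.25
tool_pos: [561.0, -250.4, 386.7]
ee_rot: [-179.9, 0.7, -5.9]
contact_force: [-5.2, 0.1, -0.1]
opening: 11.9
```

```bash
python3 -c "
from h import *
need([543.5,-247.5,386],-6)
bar()"
```

```text
tcp [ 561.  -250.4  386.7] rot [-179.93    0.74   -5.9 ] F [-5.2   0.06 -0.1 ] t 9.25 open 11.9
shift [-17.7  -1.1   1. ] turn [-0.07  0.74  0.1 ]
bar travel (stand axes) [12.9  0.7  0.6] tq [-0.05  1.1   0.02]
```

{"op": "move_arm", "data": {
  "targets": [
    [0.0,0.0012,0,-0.0015,0,0,0]
  ]
}}

```text
time_s: 9.38
tool_pos: [561.6, -250.4, 387.7]
ee_rot: [-179.9, 0.9, -5.9]
contact_force: [-5.3, -0.6, -3.3]
opening: 12.1
```

```bash
python3 -c "
from h import *
need([543.5,-247.5,386],-6)
bar()"
```

```text
tcp [ 561.6 -250.4  387.7] rot [-179.9     0.89   -5.91] F [-5.26 -0.57 -3.29] t 9.375 open 12.1
shift [-18.3  -1.    1.9] turn [-0.1   0.89  0.09]
bar travel (stand axes) [12.9  0.9  1.6] tq [-0.06  1.22 -0.01]
```

{"op": "move_arm", "data": {
  "targets": [
    [0.0,0.0012,0,-0.0005,0,0.4,0]
  ]
}}

```text
time_s: 9.5
tool_pos: [562.2, -250.5, 387.6]
ee_rot: [-179.9, 0.6, -5.9]
contact_force: [-5.9, -0.0, -2.5]
opening: 11.6
```

```bash
python3 -c "
from h import *
need([543.5,-247.5,386],-6)
bar()"
```

```text
tcp [ 562.2 -250.5  387.6] rot [-179.87    0.65   -5.91] F [-5.89 -0.04 -2.46] t 9.5 open 11.6
shift [-18.9  -1.    1.9] turn [-0.13  0.65  0.09]
bar travel (stand axes) [14.5  1.   1.5] tq [-0.11  1.45  0.05]
```

{"op": "move_arm", "data": {
  "targets": [
    [0.0,0.0008,0,-0.002,0,0.2,0],
    [0.0,0.0008,0,-0.002,0,0.2,0]
  ]
}}

```text
time_s: 9.75
tool_pos: [563.0, -250.4, 390.6]
ee_rot: [-179.8, 0.5, -5.9]
contact_force: [-4.2, 0.5, -3.8]
opening: 11.9
```

```bash
python3 -c "
from h import *
need([543.5,-247.5,386],-6)
bar()"
```

```text
tcp [ 563.  -250.4  390.6] rot [-179.79    0.51   -5.91] F [-4.22  0.54 -3.76] t 9.75 open 11.9
shift [-19.6  -0.8   4.7] turn [-0.21  0.51  0.08]
bar travel (stand axes) [15.8  1.5  4.5] tq [-0.05  1.24  0.  ]
```

{"op": "move_arm", "data": {
  "targets": [
    [0.0,0.0006,0,-0.003,0,0.1,0],
    [0.0,0.0006,0,-0.003,0,0.1,0]
  ]
}}

```text
time_s: 10.0
tool_pos: [564.2, -250.2, 396.0]
ee_rot: [-179.7, 0.4, -5.9]
contact_force: [-3.7, -0.2, -3.5]
opening: 11.9
```

```bash
python3 -c "
from h import *
need([543.5,-247.5,386],-6)
bar()"
```

```text
tcp [ 564.2 -250.2  396. ] rot [-179.71    0.38   -5.92] F [-3.69 -0.17 -3.5 ] t 10.0 open 11.9
shift [-20.8  -0.5  10.2] turn [-0.29  0.38  0.08]
bar travel (stand axes) [17.4  2.1  9.9] tq [0.03 0.95 0.02]
```

{"op": "move_arm", "data": {
  "targets": [
    [0.0,0,0,-0.003,0,0,0],
    [0.0,0,0,-0.003,0,0,0]
  ]
}}

```text
time_s: 10.25
tool_pos: [565.3, -250.3, 403.0]
ee_rot: [-179.7, 0.1, -5.9]
contact_force: [-0.2, 1.2, -4.2]
opening: 11.5
```

```bash
python3 -c "
from h import *
need([543.5,-247.5,386],-6)
bar()"
```

```text
tcp [ 565.3 -250.3  403. ] rot [-1.7972e+02  1.4000e-01 -5.9100e+00] F [-0.18  1.21 -4.15] t 10.25 open 11.5
shift [-21.9  -0.5  17.1] turn [-0.28  0.14  0.09]
bar travel (stand axes) [19.5  2.1 16.9] tq [-0.16 -0.   -0.02]
```

{"op": "move_arm", "data": {
  "targets": [
    [0.0,-0.001,0,-0.003,0,0,0],
    [0.0,-0.001,0,-0.002,0,0,0],
    [0.0,0,0,0,0,0,0]
  ]
}}

```text
time_s: 10.62
tool_pos: [565.5, -250.5, 410.2]
ee_rot: [-179.8, -0.4, -5.9]
contact_force: [-0.2, -1.2, -3.6]
opening: 11.7
```

```bash
python3 -c "
from h import *
need([543.5,-247.5,410],-6)
bar()
C=Cam('side'); crop(C.f,270,110,350,190,7,'pics/s8.png')"
```

```text
tcp [ 565.5 -250.5  410.2] rot [-179.82   -0.43   -5.91] F [-0.15 -1.17 -3.62] t 10.625 open 11.7
shift [-22.1  -0.7   0. ] turn [-0.18 -0.43  0.09]
bar travel (stand axes) [21.9  1.5 24.1] tq [-0.04  0.1   0.08]
```

View pics/s8.png

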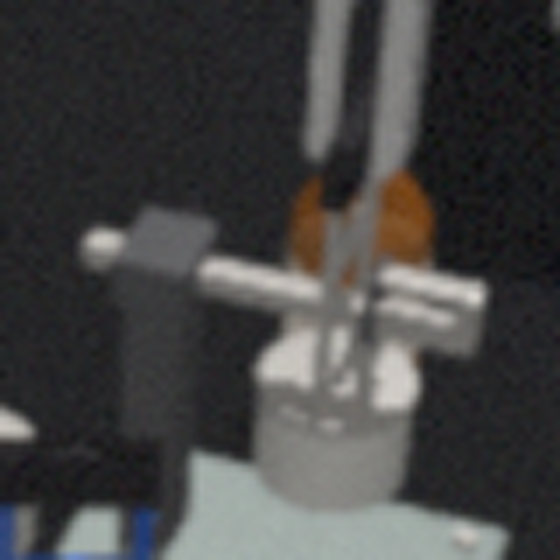

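{"op": "move_arm", "data": {
  "targets": [
    [0.0,-0.006,0,0,0,0,0],
    [0.0,-0.008,0,0,0,0,0]
  ]
}}

```text
time_s: 10.92
tool_pos: [551.1, -249.0, 409.5]
ee_rot: [-179.8, -0.4, -5.9]
contact_force: [0.2, 0.8, -3.1]
opening: 11.4
```

```bash
python3 -c "
from h import *
need([455,-239,410],-6)
bar()"
```

```text
tcp [ 551.1 -249.   409.5] rot [-179.81   -0.4    -5.88] F [ 0.18  0.84 -3.11] t 10.925 open 11.4
shift [-96.7  -0.1  -1.2] turn [-0.19 -0.4   0.12]
bar travel (stand axes) [ 7.4  1.6 23.4] tq [-0.05  0.06  0.01]
```

{"op": "move_arm", "data": {
  "targets": [
    [0.0,-0.012,0,-0.0004,0,0,0],
    [0.0,-0.012,0,-0.0004,0,0,0],
    [0.0,-0.012,0,-0.0004,0,0,0]
  ]
}}

```text
time_s: 11.3
tool_pos: [512.3, -244.9, 410.4]
ee_rot: [-179.8, -0.3, -5.9]
contact_force: [0.3, -0.1, -3.7]
opening: 11.5
```

```bash
python3 -c "
from h import *
need([455,-239,410],-6)
bar()"
```

```text
tcp [ 512.3 -244.9  410.4] rot [-179.8    -0.34   -5.89] F [ 0.29 -0.13 -3.71] t 11.3 open 11.5
shift [-57.6   0.1   0. ] turn [-0.2  -0.34  0.11]
bar travel (stand axes) [-31.9   1.8  24.3] tq [-0.08  0.08  0.03]
```

{"op": "move_arm", "data": {
  "targets": [
    [0.0,-0.015,0,-0.0002,0,0,0],
    [0.0,-0.015,0,-0.0002,0,0,0],
    [0.0,-0.015,0,-0.0002,0,0,0],
    [0.0,-0.015,0,-0.0002,0,0,0],
    [0.0,0,0,0,0,0,0]
  ]
}}

```text
time_s: 11.92
tool_pos: [446.6, -237.8, 411.5]
ee_rot: [-179.8, -0.4, -5.9]
contact_force: [0.2, -0.5, -2.8]
opening: 11.6
```

```bash
python3 -c "
from h import *
need([531,207.5,480],-6)
bar()
C=Cam('side'); crop(C.f,200,90,400,240,4,'pics/s9.png')"
```

```text
tcp [ 446.6 -237.8  411.5] rot [-179.82   -0.35   -5.95] F [ 0.18 -0.5  -2.8 ] t 11.925 open 11.6
shift [  38.2 -451.9  -66.9] turn [-0.18 -0.35  0.05]
bar travel (stand axes) [-97.9   2.1  25.4] tq [-0.1   0.02 -0.01]
```

View pics/s9.png

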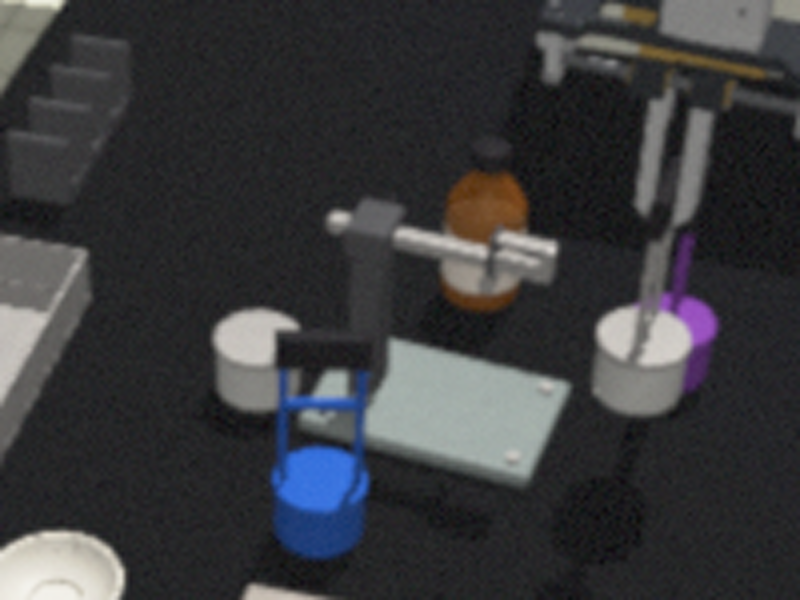

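{"op": "move_arm", "data": {
  "targets": [
    [0.0,0,0,-0.015,0,0,0],
    [0.0,0,-0.01,-0.02,0,0,0],
    [0.0,0.002,-0.02,-0.02,0,0,0],
    [0.0,0.004,-0.035,-0.008,0,0,0],
    [0.0,0.004,-0.04,0,0,0,0],
    [0.0,0.004,-0.04,0,0,0,0],
    [0.0,0.004,-0.04,0,0,0,0],
    [0.0,0.004,-0.04,0,0,0,0],
    [0.0,0.004,-0.04,0,0,0,0],
    [0.0,0.004,-0.03,0,0,0,0],
    [0.0,0.004,-0.02,0,0,0,0],
    [0.0,0,0,0,0,0,0]
  ]
}}

```text
time_s: 13.48
tool_pos: [523.1, 81.3, 489.9]
ee_rot: [-179.9, -1.7, -5.8]
contact_force: [0.0, -1.3, -1.9]
opening: 11.9
```

```bash
python3 -c "
from h import *
need([531,207.5,450],-6)"
```

```text
tcp [523.1  81.3 489.9] rot [-179.9    -1.65   -5.8 ] F [ 0.03 -1.3  -1.94] t 13.475 open 11.9
shift [  -6.  -126.3   40. ] turn [-0.11 -1.65  0.2 ]
```

{"op": "move_arm", "data": {
  "targets": [
    [0.0,-0.002,-0.025,0.005,0,-0.4,0],
    [0.0,-0.002,-0.03,0.005,0,-0.4,0],
    [0.0,-0.002,-0.03,0.005,0,-0.4,0],
    [0.0,0,-0.025,0.005,0,-0.4,0],
    [0.0,0,-0.008,0,0,0,0],
    [0.0,0,0,0,0,0,0]
  ]
}}

```text
time_s: 14.22
tool_pos: [531.6, 197.2, 472.6]
ee_rot: [179.8, -0.3, -6.0]
contact_force: [-0.0, 0.2, -4.2]
opening: 11.7
```

```bash
python3 -c "
from h import *
need([531,207.5,425],-6)
for n in ('side','top'):
    C=Cam(n); crop(C.f,*((200,200,360,370) if n=='side' else (140,170,270,290)),4,f'pics/p_{n}.png')"
```

```text
tcp [531.6 197.2 472.6] rot [179.78  -0.3   -6.04] F [-0.    0.17 -4.15] t 14.225 open 11.7
shift [ -1.9 -10.3  47.5] turn [ 0.22 -0.3  -0.04]
```

View pics/p_side.png

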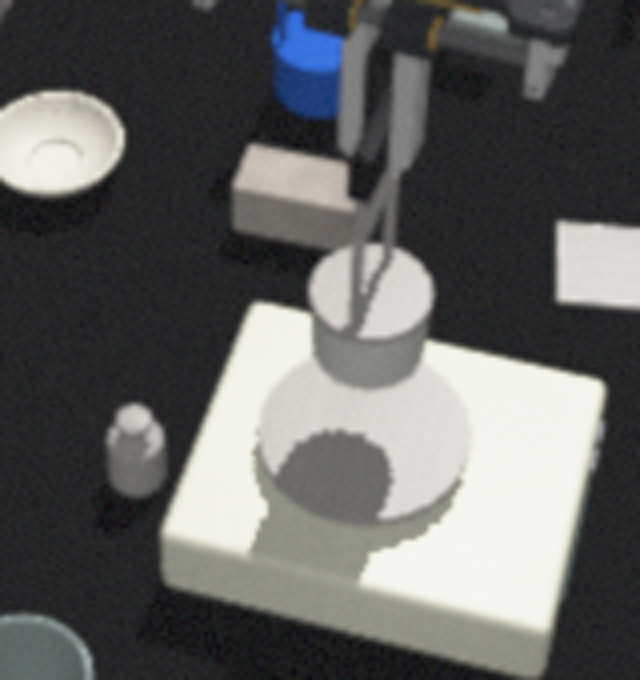

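View pics/p_top.png

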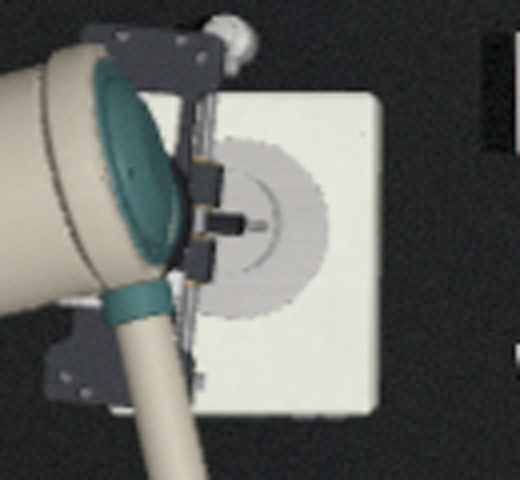

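{"op": "move_arm", "data": {
  "targets": [
    [0.0,-0.001,-0.006,0.01,0,-0.1,0],
    [0.0,0,-0.004,0.012,0,0,0],
    [0.0,0,0,0.012,0,0,0],
    [0.0,0,0,0.008,0,0,0],
    [0.0,0,0,0.0,0,0,0]
  ]
}}

```text
time_s: 14.95
tool_pos: [531.3, 205.2, 426.9]
ee_rot: [179.7, -0.1, -6.2]
contact_force: [0.6, -0.1, -3.3]
opening: 11.6
```

```bash
python3 -c "
from h import *
need([531,207.5,412],-6)
C=Cam('side'); crop(C.f,220,220,360,360,4,f'pics/p2.png')"
```

```text
tcp [531.3 205.2 426.9] rot [ 1.7969e+02 -1.0000e-01 -6.2200e+00] F [ 0.6  -0.05 -3.3 ] t 14.95 open 11.6
shift [-0.6 -2.3 14.9] turn [ 0.31 -0.1  -0.22]
```

View pics/p2.png

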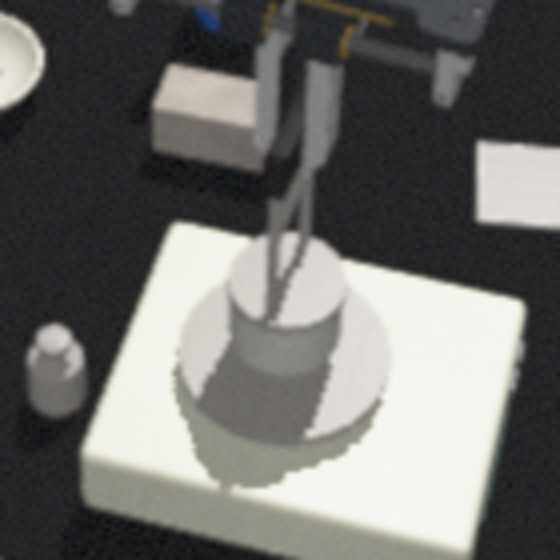

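{"op": "move_arm", "data": {
  "targets": [
    [0.0,0,-0.001,0.004,0,0,0],
    [0.0,0,-0.001,0.004,0,0,0],
    [0.0,0,0,0.003,0,0,0]
  ]
}}

```text
time_s: 15.38
tool_pos: [532.1, 207.4, 416.8]
ee_rot: [179.8, -0.3, -6.2]
contact_force: [-0.5, 1.0, -3.3]
opening: 11.9
```

{"op": "move_arm", "data": {
  "targets": [
    [0.0,0,0,0.001,0,0,0],
    [0.0,0,0,0.001,0,0,0]
  ]
}}

```text
time_s: 15.62
tool_pos: [532.0, 207.4, 414.6]
ee_rot: [179.8, -0.3, -6.2]
contact_force: [0.3, -0.1, -2.5]
opening: 11.7
```

{"op": "move_arm", "data": {
  "targets": [
    [0.0,0,0,0.001,0,0,0]
  ]
}}

```text
time_s: 15.75
tool_pos: [532.1, 207.4, 413.7]
ee_rot: [179.8, -0.3, -6.2]
contact_force: [-0.4, -0.6, -4.5]
opening: 11.8
```

{"op": "move_arm", "data": {
  "targets": [
    [0.0,0,0,0.001,0,0,0]
  ]
}}

```text
time_s: 15.88
tool_pos: [532.1, 207.4, 412.7]
ee_rot: [179.8, -0.3, -6.2]
contact_force: [0.3, 0.6, -2.6]
opening: 12.0
```

{"op": "move_arm", "data": {
  "targets": [
    [0.0,0,0,0.001,0,0,0]
  ]
}}

```text
time_s: 16.0
tool_pos: [532.1, 207.4, 411.7]
ee_rot: [179.8, -0.3, -6.2]
contact_force: [0.5, 0.1, -3.8]
opening: 11.6
```

{"op": "move_arm", "data": {
  "targets": [
    [0.0,0,0,0.001,0,0,0]
  ]
}}

```text
time_s: 16.12
tool_pos: [532.1, 207.4, 410.8]
ee_rot: [179.8, -0.3, -6.2]
contact_force: [-0.6, -0.0, -2.4]
opening: 12.0
```

{"op": "move_arm", "data": {
  "targets": [
    [0.0,0,0,0.001,0,0,0]
  ]
}}

```text
time_s: 16.25
tool_pos: [532.1, 207.3, 410.1]
ee_rot: [179.8, -0.3, -6.2]
contact_force: [-0.1, -0.6, 0.8]
opening: 12.3
```

Touchdown at TCP z≈410: the wrist force went from −3.5 to +0.8 N, so the pan now carries the canister. I'll check before releasing.

```bash
python3 -c "
from h import *
C=Cam('side'); crop(C.f,220,220,360,360,5,f'pics/p3.png')
need([531,207.5,410],-6)"
```

```text
tcp [532.1 207.3 410.1] rot [179.77  -0.34  -6.23] F [-0.17 -1.09 -0.65] t 16.3 open 11.9
shift [-1.1 -0.   0.1] turn [ 0.23 -0.34 -0.23]
```

View pics/p3.png

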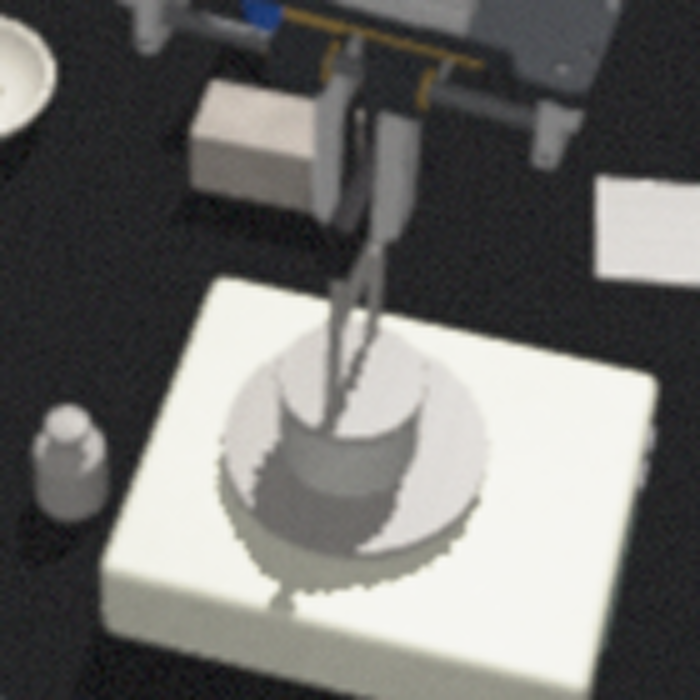

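{"op": "move_arm", "data": {
  "targets": [
    [0.0,0,0,0.001,0,0,0]
  ]
}}

```text
time_s: 16.42
tool_pos: [532.1, 207.3, 409.6]
ee_rot: [179.8, -0.4, -6.2]
contact_force: [-0.3, 0.5, 1.4]
opening: 11.9
```

{"op": "move_arm", "data": {
  "targets": [
    [0.2,0,0,0,0,0,0],
    [0.3,0,0,0,0,0,0],
    [0.4,0,0,0,0,0,0],
    [0.5,0,0,0,0,0,0]
  ]
}}

```text
time_s: 16.92
tool_pos: [532.6, 207.5, 410.5]
ee_rot: [179.9, -0.6, -6.2]
contact_force: [-0.1, -0.2, -0.7]
opening: 44.0
```

```bash
python3 -c "
from h import *
C=Cam('side'); crop(C.f,220,220,360,360,4,f'pics/p4.png')
C=Cam('wrist'); cv2.imwrite('pics/w9.png',C.f[:,:,::-1])"
```

```text
(no output)
```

View pics/p4.png

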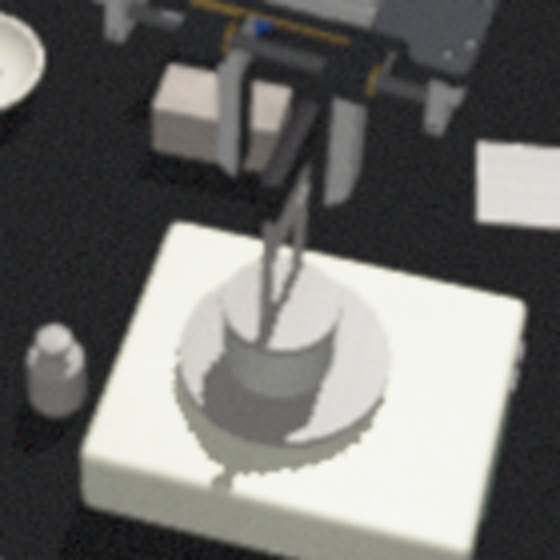

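View pics/w9.png

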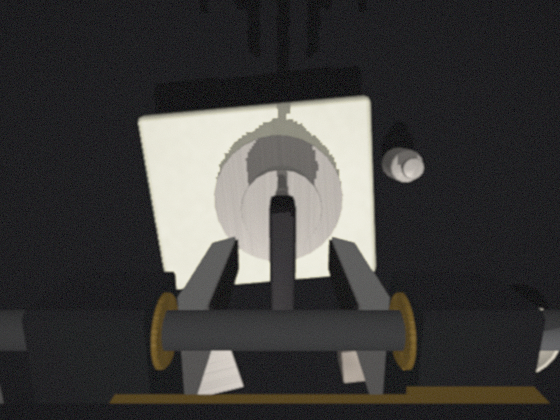

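Released, standing upright, with the fingers clear on both sides. Retreating straight up.

{"op": "move_arm", "data": {
  "targets": [
    [0.5,0,0,-0.006,0,0,0],
    [0.5,0,0,-0.012,0,0,0],
    [0.5,0,0,-0.02,0,0,0],
    [0.5,0,0,-0.03,0,0,0],
    [0.5,0,0,-0.03,0,0,0],
    [0.5,0,0,-0.02,0,0,0],
    [0.5,0,0,0,0,0,0],
    [0.5,0,0,0,0,0,0]
  ]
}}

```text
time_s: 18.02
tool_pos: [531.0, 207.8, 536.7]
ee_rot: [179.9, -0.8, -6.2]
contact_force: [0.2, 0.1, -0.8]
opening: 47.0
```

Run:
```python
from h import *
np.set_printoptions(precision=1,suppress=True)
need([531,207.5,520],-6)
C=Cam('side'); cv2.imwrite('pics/f_side.png',C.f[:,:,::-1]); crop(C.f,220,220,360,360,5,'pics/f5.png')
C=Cam('wrist'); cv2.imwrite('pics/f_w.png',C.f[:,:,::-1])
C=Cam('top'); cv2.imwrite('pics/f_top.png',C.f[:,:,::-1])
```

```text
tcp [531.  207.8 536.7] rot [179.9  -0.8  -6.2] F [ 0.1  0.1 -0.8] t 18.025 open 47.0
shift [-0.2  0.3 16.7] turn [ 0.1 -0.8 -0.2]
```

View pics/f5.png

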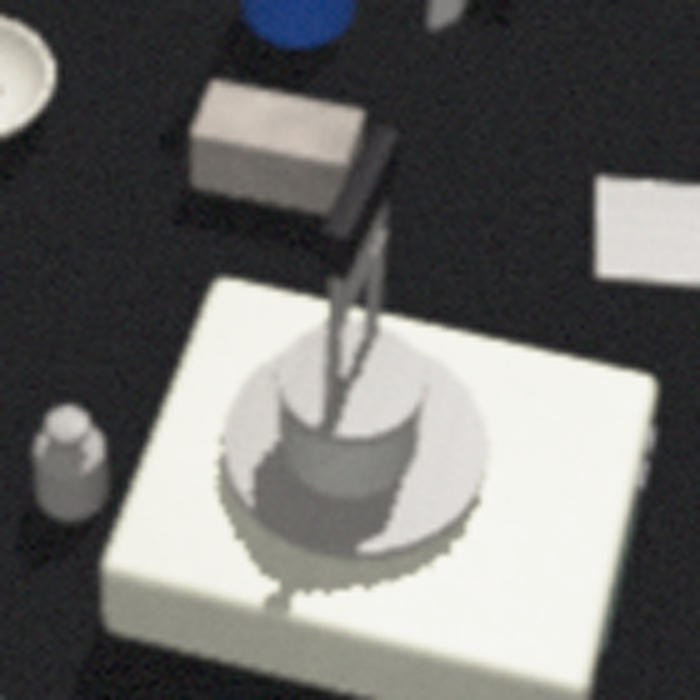

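View pics/f_w.png

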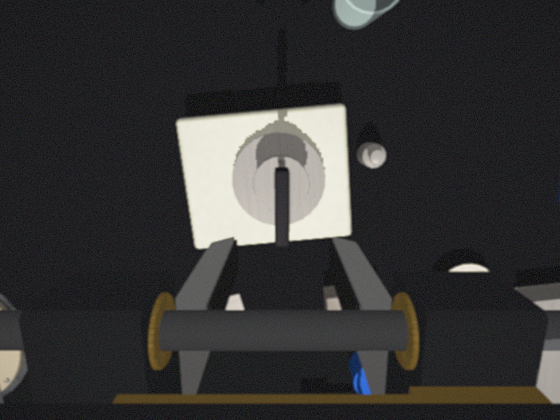

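View pics/f_side.png

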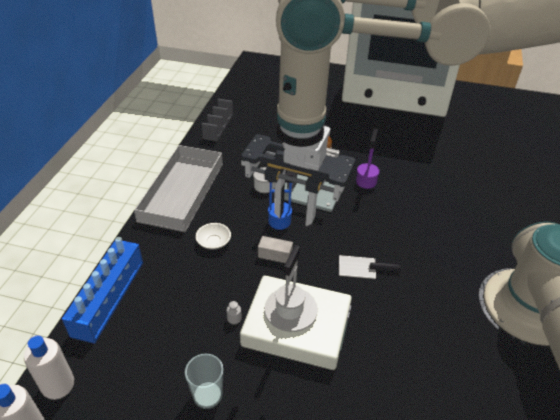

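Run:
```python
from h import *
np.set_printoptions(precision=1,suppress=True)
S=Cam('side'); W=Cam('wrist')
f=lambda p:(220+p[0]/5-.4,220+p[1]/5-.4)
print("lid (side)",S.plane(f((352,383)),114)); print("grip (side)",S.plane(f((362,182)),225))
print("grip top (wrist)",W.plane((282,207),237), "pan (wrist)",W.plane((279,175),69))
print("pan rim bounds side",S.plane(f((355,440)),69))
```

```text
lid (side) [533.6 211.8 114. ]
grip (side) [536.3 199.2 225. ]
grip top (wrist) [533.5 208.3 237. ] pan (wrist) [531.5 210.3  69. ]
pan rim bounds side [532. 207.  69.]
```

```bash
python3 -c "
from cell import *
print(get_state()['qd']); print(sign_off())"
```

```text
[-0.05367526 -0.02236645 -0.21711138  0.01080757  0.00062284  0.10832232]
the job is handed in; nothing more can be done
None
```

The sample canister is off the hook and stands upright in the middle of the balance pan, released. I signed the job off at about 18 s. Sign-off gives no verdict, so the results below come from my own measurements.

- **Unhooking:** I took the canister by its black grip with 35 N and pressed the keeper back with the bar. I felt the firm stop after about 14 mm of bar travel, where the wrist force rose to about 9 N. After easing off I lifted with no sign of catching, and took it off level towards the hook's open side.
- **Force on the hook:** Early in the press I was leaning on the hook's arm with about 5 N downward, so I unloaded it before pressing further. I estimate canister and hook pressed together with at most about 11 N, including the canister's weight. I only had readings at the end of each move, so a brief higher peak would not have shown.
- **Setting down:** The pan took the canister without a jolt; the net upward push at the wrist was about 1.4 N, or roughly 6 N on the pan with the weight.
- **Final position:** The last pictures put the lid's centre 3 to 5 mm from the pan's centre. The arm is about 125 mm up with the fingers clear, and no bystander I could see looks moved.
- **Disagreement:** The side view put the grip about 8 mm off in y, while the wrist view put it within about 3 mm. I picked the side point roughly and took the grip about 12 mm too low, so I relied on the wrist view, which fits an upright canister.

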